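# Hold the offcut bin's sprung lid just below its balance point

### The arm

A 6-joint arm with a two-finger parallel gripper is mounted at the origin on the work surface. World frame = base frame: x ahead of the robot, y to its left, z up, the work surface at z = 0. Lengths are in m, angles in rad, forces in N, time in s.
With the tool pointing down it reaches from about 0.25 to 0.85 m from the base axis. Payload 12.5 kg.
Tool frame: the origin (TCP) lies at the very end of the fingers, on their centre line; the grasp point (between the pads) lies 19 mm behind it; z points along the fingers, y is the line along which they close (so a half turn about z gives the same grasp; the last joint's range is limited). The gripper opens to 93 mm and grips with 3 to 60 N. Pads are 15 mm wide; open, the fingers measure 128 mm over their backs; the gripper's body (75 mm by 188 mm) begins 65 mm behind the grasp point.
Start: joints at [1.248, 0.351, 1.652, -0, 1.139, -0.085], TCP at [0.13, 0.535, 0.219] pointing down, gripper open.
Joint ranges: [-2.75, 2.75], [-0.79, 2.1], [0.01, 2.65], [-1.57, 4.71], [0.07, 3.14], [-2.87, 2.87]. Speed limits (rad/s): [2.22, 2.22, 2.79, 3.14, 3.14, 3.14].

### API

Orientations are given as a unit quaternion [x, y, z, w].
In Python, from workcell import readout, eyes, order gives the robot as it stands.
- The arm moves only by the tool play_rows, never from a script. Its argument "plan" is a list of rows, each a list of 5 numbers: the finger opening in m, from 0 to 0.093, then the shift along the tool's x, y, z in m, then the turn about the tool's z in rad. A call has 1 to 20 rows; each row is the pose to reach, as a shift and turn from the pose commanded when the call began, along the tool's axes at that moment; what a row does not reach only later rows make up. A row lasts 1/10 s, in which the tool goes at most 50 mm and 8.59 degrees, less where a joint would pass 70% of its speed; a pose out of reach is approached as far as the arm can. A call with a gripper value outside its range is refused whole. The fingers move at their own pace and stop on an object; "grip_force" is the grip in N (left out, the last holds). Time passes only in rows, so rows that repeat a pose let the fingers close. It gives the time, the measured TCP pose, the force, the opening and the grip force at its end, in the units of the state.
- readout.state(): the state, without advancing time (a new reading comes with each control period).
- eyes.read_camera(name): name is "scene" or "top"; returns (picture, depth): 384x512x3 uint8, blue, green, red; 384x512 float32, m along the optical axis (not along the pixel's ray), 0 where there is no reading.
- eyes.camera_model(name): a dict with "mtx" (3x3 intrinsics, pixels), "pose" (4x4, takes a point from camera to world coordinates). Camera axes: x right, y up, looking along -z (the intrinsics and any distortion apply to the point x, -y, -z); pixel columns grow to the right and rows downward; lengths in m; the calibration is good to about 2 mm. A picture is of the moment at which its call begins. camera_model takes no time and is no camera call.
- order.sign_off(): hands the job in; it is judged then, once.
The state is a dict: "clock": time; "joint_pos": joint angles; "dq": joint speeds; "effort": joint torques, N m; "tool_pos": TCP position; "tool_rot": TCP orientation; "ft_force": force on the tool from outside, world axes, zero at the start; "ft_torque": the same for the moment, N m; "opening": opening from 0.0 (shut) to 1.0 (fully open); "finger_force": force on a finger pad.
Only numpy, scipy, OpenCV 4.12 (cv2) and the standard library are available. Lean on these libraries where they do the work, as an engineer would, in place of code of your own. Each camera call takes 0.05 s, during which the arm holds its last target. There are 200 camera calls.

### The job

The green offcut bin on the bench has a sprung lid that wants to fall shut below its balance point, where it slopes at about 45 degrees, and pulls itself open above it. Take the lid by its orange bar, raise it past the balance point all the way up to its open stop, then bring it back down and hold it still about a dozen degrees below the balance point, so that it would close by itself if you let go and a workmate can meanwhile throw offcuts in. Finish while still holding the lid there, and leave everything else on the bench where it stands.

Things in the scene. Friction and masses are not known exactly. Their poses are not given: they have to be found in the camera images.
- bin: green steel offcut bin, fixed to the bench, 160 (its x) x 260 (its y) x 100 mm high, 5 mm walls. Origin at the centre of its underside; its -x side is the front, towards the robot; its z is up. The grey lid covers its top: a 6 mm plate 160 x 260 mm.
- hinge (a point): point on the lid's hinge line, at the middle of the bin's far (+x) upper rim, 80 mm behind the bin's origin and 101 mm above the bench. The hinge line runs along the bin's y axis.
- bar (a point): middle of the lid's orange grab bar: round, 12 mm thick, along the bin's y axis, 140 mm long between its two side arms, in the lid's plane, 54 mm of empty gap before the plate. 220 mm from the hinge line, it rises on a circle about it, from 104 mm above the bench (shut, at the front) to 315 mm at the open stop. Pinched across from above it can turn between the fingers, a gripper may stay upright.
- lid (a joint): opening angle of the lid in rad: 0 shut (at the start), 1.30 at the open stop. The lid weighs 1.5 kg, mostly carried by a spring: at the bar it takes 1 to 2 N to lift it off shut, falling to nothing at the balance point, between 0.75 and 0.85 rad (it differs a little as the plate's weight does); beyond, it pulls up with at most 2.5 N until the stop. The hinge is damped.
- cross: loose white plaster model of a cross on a foot, 70 x 85 x 130 mm, beside the bin; leave alone. Origin at the centre of its underside.
- brushpot: loose blue pot with two brush handles, 72 mm wide, 150 mm high overall, beside the bin; leave alone. Origin at the centre of its underside.
- jar: loose brown-red jar with black cap, 70 mm wide, 80 mm high; leave alone. Origin at the centre of its underside.
- tape: loose yellow tape roll lying flat, 100 mm wide, 30 mm high; leave alone. Origin at the centre of its underside.
- glue: loose white bottle with red cap, 60 mm wide, 170 mm high; leave alone. Origin at the centre of its underside.
- spatula: loose spatula lying flat on the bench along x, away to the right of the bin; leave alone..
- bowl: loose grey mixing bowl, 130 mm wide, 55 mm high; leave alone. Origin at the centre of its underside.

How it is judged:
By the outcome, as a careful person would: the job done as asked, in the order asked, and still so for the second after the job is handed in, while the arm keeps its last pose, push and grip.
It also fails if it takes over 48 s, if anything falls off the work surface, if the arm or the gripper's body presses on something with over 40 N, if the wrist force passes 120 N, or if a joint passes its speed limit or range.

## Working session

There is one attempt and no reset: what is moved stays moved. The work goes in short steps, Python scripts to look and compute and a tool call to move; the robot and the scene stay as the last step left them, time stands still between calls to the robot, and variables do not carry over. Pictures are saved under pics/ and viewed, at most 10 in all, crops included, and the job is handed in when it is done.

Besides the shell and the picture viewer there is one more tool, called after "Request:" in YAML: its name, and indented under it one key for each argument. play_rows: Moves the arm, as the interface text tells. Its arguments: {"type":"object","properties":{"plan":{"type":"array","items":{"type":"array","items":{"type":"number"}}},"grip_force":{"type":"number"}},"required":["plan"]}

```bash
mkdir -p pics; python3 - <<'E'
from workcell import readout, eyes
import cv2,numpy as np
for n in("scene","top"):
    p,d=eyes.read_camera(n); cv2.imwrite(f"pics/{n}0.png",p); np.save(n+"0.npy",d)
    m=eyes.camera_model(n); print(n,np.round(m["mtx"],1).tolist(),np.round(m["pose"],3).tolist(),[k for k in m])
s=readout.state(); print({k:np.round(v,3).tolist() for k,v in s.items()})
E
```

```text
scene [[455.1, 0.0, 262.3], [0.0, 455.1, 193.8], [0.0, 0.0, 1.0]] [[0.037, -0.591, 0.806, 1.886], [0.999, 0.017, -0.034, -0.047], [0.006, 0.807, 0.591, 1.126], [0.0, 0.0, 0.0, 1.0]] ['mtx', 'pose']
top [[374.2, 0.0, 252.4], [0.0, 374.2, 186.0], [0.0, 0.0, 1.0]] [[0.013, 0.986, -0.168, 0.264], [-1.0, 0.012, -0.005, 0.014], [-0.003, 0.168, 0.986, 1.477], [0.0, 0.0, 0.0, 1.0]] ['mtx', 'pose']
{'clock': 0.1, 'joint_pos': [1.248, 0.351, 1.652, 0.0, 1.139, -0.085], 'dq': [-0.0, -0.002, -0.003, 0.001, 0.001, -0.001], 'effort': [0.0, -49.803, -28.57, 0.07, 0.024, -0.0], 'tool_pos': [0.129, 0.534, 0.218], 'tool_rot': [0.119, 0.993, -0.0, -0.0], 'ft_force': [-0.445, -0.222, 0.461], 'ft_torque': [0.002, -0.019, -0.007], 'finger_force': 0.0, 'opening': 1.001}
```

View pics/scene0.png

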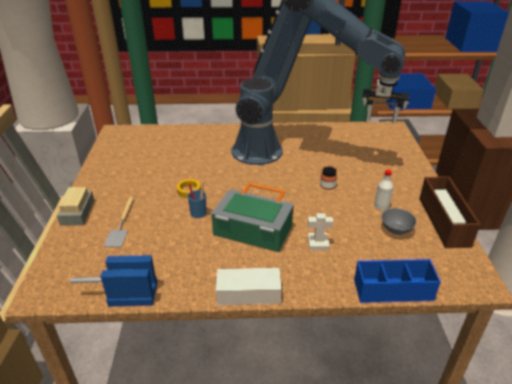

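View pics/top0.png

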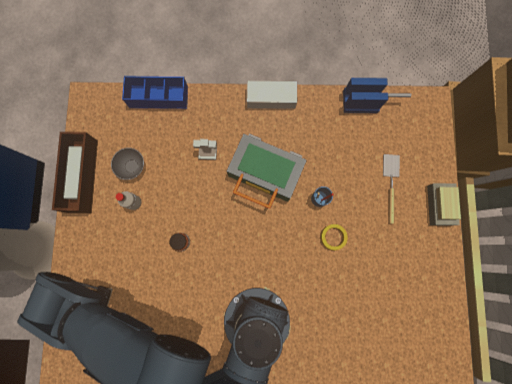

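```bash
cat > h.py <<'E'
import numpy as np
from workcell import eyes
def ray(n,uv,z=None,d=None):
    m=eyes.camera_model(n);K,T=m["mtx"],np.array(m["pose"])
    u=np.atleast_2d(np.asarray(uv,float))
    r=np.c_[(u[:,0]-K[0][2])/K[0][0],-(u[:,1]-K[1][2])/K[1][1],-np.ones(len(u))]
    w=r@T[:3,:3].T
    s=(z-T[2,3])/w[:,2] if d is None else d
    return T[:3,3]+w*np.reshape(s,(-1,1))
E
python3 - <<'E'
import cv2,numpy as np
from h import ray
for n,(x0,y0,x1,y1) in (("top",(210,120,340,220)),("scene",(180,160,350,260))):
    p=cv2.imread(f"pics/{n}0.png"); d=np.load(n+"0.npy")
    cv2.imwrite(f"pics/{n}c.png",cv2.resize(p[y0:y1,x0:x1],None,fx=4 if n=="scene" else 6,fy=4 if n=="scene" else 6,interpolation=cv2.INTER_CUBIC))
    h=cv2.cvtColor(p,cv2.COLOR_BGR2HSV)[y0:y1,x0:x1]
    v,u=np.nonzero((h[...,0]>5)&(h[...,0]<16)&(h[...,1]>185)&(h[...,2]>150)); u+=x0;v+=y0
    P=ray(n,np.c_[u,v],d=d[v,u]); 
    print(n,len(u),np.round(np.median(P,0),3))
    # lid plate points by depth
    vv,uu=np.mgrid[y0:y1,x0:x1]; dd=d[y0:y1,x0:x1].ravel()
    Q=ray(n,np.c_[uu.ravel(),vv.ravel()],d=dd)
    k=(Q[:,2]>.09)&(Q[:,2]<.125)&(dd>0)
    L=Q[k]; c=L[:,:2].astype(np.float32)
    big=np.zeros((600,800),np.uint8)
    ij=np.round((c-[.3,-.4])*1000).astype(int); ok=(ij>=0).all(1)&(ij[:,0]<600)&(ij[:,1]<800)
    big[ij[ok,0],ij[ok,1]]=255
    big=cv2.morphologyEx(big,cv2.MORPH_CLOSE,np.ones((9,9))); big=cv2.morphologyEx(big,cv2.MORPH_OPEN,np.ones((45,45)))
    cs,_=cv2.findContours(big,0,2)
    c0=max(cs,key=cv2.contourArea); r=cv2.minAreaRect(c0)
    print("lid rect ctr x,y",r[0][1]/1000+.3,r[0][0]/1000-.4,"size",r[1],"ang",r[2], np.round(cv2.boxPoints(r)[:,::-1]/1000+[.3,-.4],3).tolist(), np.median(L[:,2]))
E
```

```text
top 79 [0.464 0.044 0.109]
lid rect ctr x,y 0.5826169738769531 -0.03153314208984376 size (259.65887451171875, 174.0009765625) ang 22.5572452545166 [[0.613, -0.185], [0.452, -0.118], [0.552, 0.122], [0.713, 0.055]] 0.10875591602725287
scene 153 [0.462 0.023 0.109]
lid rect ctr x,y 0.6019999694824218 -0.08900003051757815 size (89.99998474121094, 77.99998474121094) ang 0.0 [[0.641, -0.134], [0.563, -0.134], [0.563, -0.044], [0.641, -0.044]] 0.10973315152800334
```

View pics/topc.png

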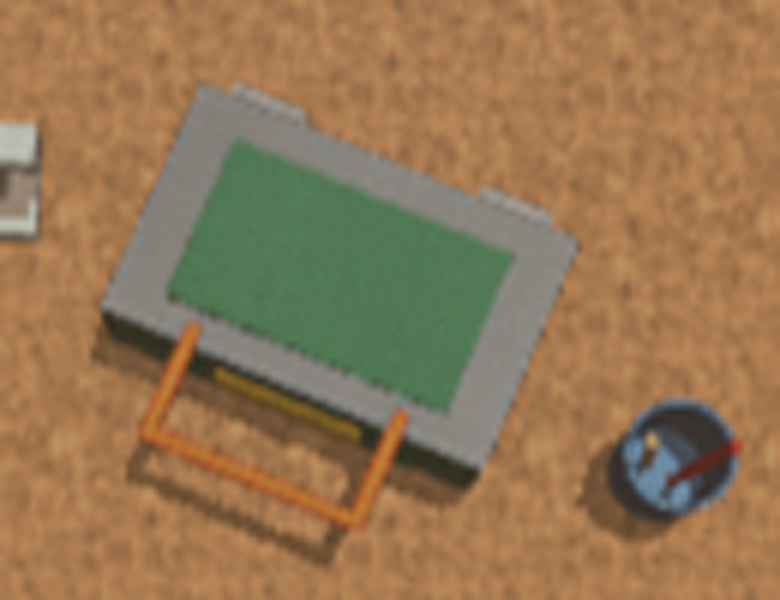

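View pics/scenec.png

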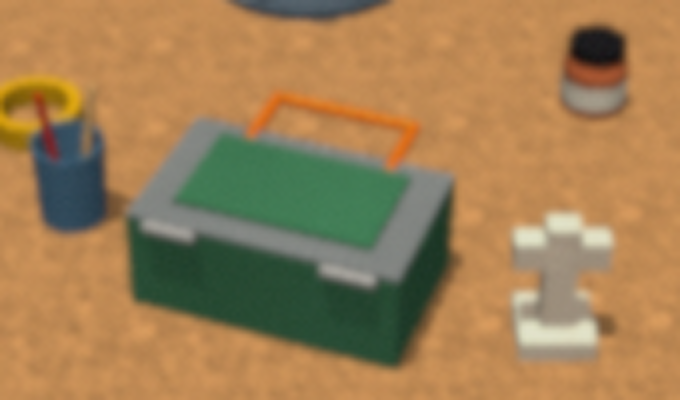

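```bash
python3 - <<'E'
import numpy as np
from h import ray
T=lambda a,z:ray("top",np.array(a)/6.+[210,120]-.4,z)[:,:2]
S=lambda a,z:ray("scene",np.array(a)/4.+[180,160]-.4,z)[:,:2]
for n,b,l in(("top",T([(150,433),(355,522)],.107),T([(205,87),(577,243),(478,470),(105,308)],.106)),("scene",S([(417,130),(280,98)],.107),S([(397,280),(130,215),(200,120),(453,176)],.106))):
    c=l.mean(0); d=l[0]-l[1]+l[3]-l[2]; yaw=np.arctan2(-d[0],d[1]); ex=np.array([np.cos(yaw),np.sin(yaw)])
    bd=b[0]-b[1]
    print(n,"bar",b.round(4).tolist(),b.mean(0).round(4),np.linalg.norm(bd).round(3),"yawbar",np.arctan2(-bd[0],bd[1]).round(3),"lid c",c.round(4),"yaw",yaw.round(3),"sz",np.linalg.norm(l[0]-l[1]).round(3),np.linalg.norm(l[0]-l[3]).round(3),"hinge",(c+.08*ex).round(4),"bar from lid",(c-.14*ex).round(4))
E
```

```text
top bar [[0.4753, 0.0861], [0.4217, -0.0408]] [0.4485 0.0227] 0.138 yawbar -0.4 lid c [ 0.5766 -0.0309] yaw -0.4 sz 0.255 0.156 hinge [ 0.6502 -0.0621] bar from lid [0.4476 0.0237]
scene bar [[0.4873, 0.0935], [0.4305, -0.0361]] [0.4589 0.0287] 0.142 yawbar -0.414 lid c [ 0.5834 -0.0262] yaw -0.388 sz 0.252 0.157 hinge [ 0.6575 -0.0565] bar from lid [0.4538 0.0268]
```

Request:
play_rows:
  plan:
    - [0.05,-0.036,-0.035,0.0,0.14]
    - [0.05,-0.072,-0.07,0.0,0.29]
    - [0.05,-0.108,-0.105,0.0,0.43]
    - [0.05,-0.144,-0.14,0.0,0.57]
    - [0.05,-0.18,-0.175,0.0,0.71]
    - [0.05,-0.216,-0.21,0.0,0.86]
    - [0.05,-0.252,-0.245,0.0,1.0]
    - [0.05,-0.288,-0.28,0.01,1.15]
    - [0.05,-0.324,-0.315,0.02,1.29]
    - [0.05,-0.36,-0.35,0.03,1.44]
    - [0.05,-0.396,-0.385,0.04,1.58]
    - [0.05,-0.433,-0.42,0.04,1.73]
    - [0.05,-0.433,-0.42,0.04,1.73]
    - [0.05,-0.433,-0.42,0.04,1.73]
    - [0.05,-0.433,-0.42,0.04,1.73]
    - [0.05,-0.433,-0.42,0.04,1.73]
  grip_force: 20

```text
clock: 1.7
tool_pos: [0.4508, 0.0255, 0.1787]
tool_rot: [0.832, 0.555, -0.0, -0.0]
ft_force: [-0.2, 0.1, 0.2]
opening: 0.533
finger_force: 0.0
```

```bash
cat > look.py <<'E'
import sys,cv2,numpy as np
from workcell import readout,eyes
from scipy.spatial.transform import Rotation as R
tag=sys.argv[1]
def proj(n,P):
    m=eyes.camera_model(n);T=np.linalg.inv(np.array(m["pose"]));q=T[:3,:3]@P+T[:3,3];q=m["mtx"]@np.array([q[0],-q[1],-q[2]]);return q[:2]/q[2]
s=readout.state();t=np.array(s["tool_pos"])
print({k:np.round(v,3).tolist() for k,v in s.items()});print(R.from_quat(s["tool_rot"]).as_matrix().round(3).tolist())
I=[]
for n,(x0,y0) in(("top",(190,110)),("scene",(190,100))):
    p,d=eyes.read_camera(n);print(n,"tcp px",proj(n,t))
    I.append(cv2.resize(p[y0:y0+110,x0:x0+130],None,fx=3,fy=3*600/495 if 0 else 3,interpolation=cv2.INTER_CUBIC))
cv2.imwrite(f"pics/{tag}.png",np.hstack(I))
E
python3 look.py a
```

```text
{'clock': 1.7, 'joint_pos': [-0.047, 0.224, 1.938, 0.0, 0.98, 0.348], 'dq': [0.002, -0.002, -0.004, -0.001, -0.001, 0.001], 'effort': [-0.603, -38.931, -25.66, 0.055, -0.015, -0.006], 'tool_pos': [0.451, 0.026, 0.179], 'tool_rot': [0.832, 0.555, -0.0, -0.0], 'ft_force': [-0.195, 0.082, 0.169], 'ft_torque': [-0.071, 0.105, 0.005], 'finger_force': 0.0, 'opening': 0.533}
[[0.384, 0.923, -0.0], [0.923, -0.384, 0.0], [0.0, -0.0, -1.0]]
top tcp px [250.72633488 195.76625662]
scene tcp px [265.79475101 171.35499129]
```

View pics/a.png

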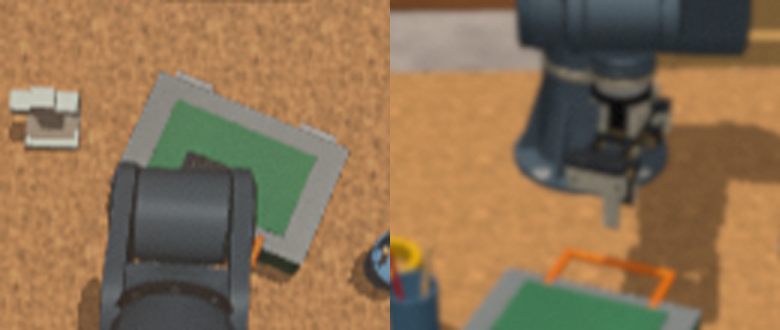

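Request:
play_rows:
  plan:
    - [0.05,0,0.003,0.02,0]
    - [0.05,0,0.003,0.04,0]
    - [0.05,0,0.003,0.06,0]
    - [0.05,0,0.003,0.08,0]
    - [0.05,0,0.003,0.09,0]
    - [0.05,0,0.003,0.094,0]
    - [0.05,0,0.003,0.094,0]
    - [0.05,0,0.003,0.094,0]

```text
clock: 2.6
tool_pos: [0.4546, 0.0233, 0.0854]
tool_rot: [0.833, 0.554, 0.0, 0.0]
ft_force: [-0.3, -0.0, 0.4]
opening: 0.54
finger_force: 0.0
```

```bash
python3 look.py b
```

```text
{'clock': 2.6, 'joint_pos': [-0.051, 0.385, 2.004, 0.0, 0.751, 0.346], 'dq': [-0.004, -0.005, -0.001, -0.0, -0.002, 0.001], 'effort': [0.066, -42.768, -19.98, 0.054, -0.023, -0.0], 'tool_pos': [0.455, 0.023, 0.085], 'tool_rot': [0.833, 0.554, 0.0, 0.0], 'ft_force': [-0.27, -0.035, 0.37], 'ft_torque': [-0.075, 0.084, 0.027], 'finger_force': 0.0, 'opening': 0.54}
[[0.386, 0.922, 0.001], [0.922, -0.386, -0.0], [0.0, 0.001, -1.0]]
top tcp px [251.50868585 198.30555765]
scene tcp px [265.00976462 191.96841482]
```

View pics/b.png

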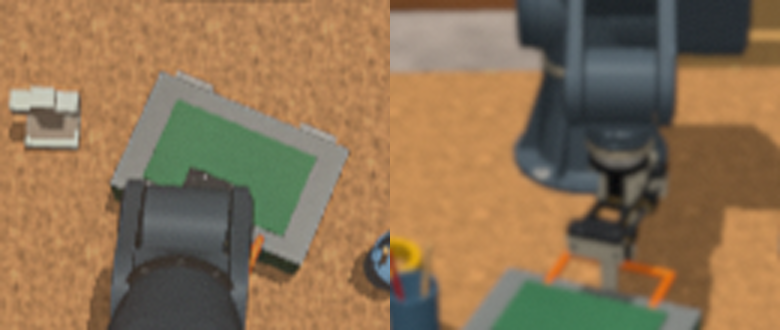

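The front finger is between the bar and the plate (about 612,275), with the bar passing behind it. Next I close gently.

Request:
play_rows:
  plan:
    - [0.03,0,0,0,0]
    - [0.02,0,0,0,0]
    - [0.015,0,0,0,0]
    - [0.005,0,0,0,0]
    - [0.005,0,0,0,0]
    - [0.005,0,0,0,0]
    - [0.005,0,0,0,0]
  grip_force: 15

```text
clock: 3.4
tool_pos: [0.4499, 0.0247, 0.0838]
tool_rot: [0.833, 0.553, -0.003, -0.004]
ft_force: [-17.3, 13.6, 11.2]
opening: 0.123
finger_force: 15.0
```

Request:
play_rows:
  plan:
    - [0.005,0,-0.003,0,0]
    - [0.005,0,-0.006,0,0]
    - [0.005,0,-0.006,0,0]
  grip_force: 15

```text
clock: 3.7
tool_pos: [0.45, 0.0248, 0.0851]
tool_rot: [0.833, 0.554, 0.001, 0.002]
ft_force: [4.9, -6.6, -1.1]
opening: 0.124
finger_force: 15.0
```

```bash
python3 - <<'E'
from workcell import readout
import numpy as np
s=readout.state();print({k:np.round(s[k],4).tolist() for k in("clock","tool_pos","tool_rot","ft_force","ft_torque","opening")})
E
```

```text
{'clock': 3.7, 'tool_pos': [0.45, 0.0248, 0.0851], 'tool_rot': [0.8325, 0.5539, 0.0011, 0.0015], 'ft_force': [4.8706, -6.5995, -1.1441], 'ft_torque': [-1.0896, -0.634, -0.0149], 'opening': 0.1245}
```

```bash
python3 - <<'E'
import numpy as np
f=lambda t:np.array([.22*(np.cos(.0136)-np.cos(.0136+t)),-.22*(np.sin(.0136+t)-np.sin(.0136))])
for ts,b in((np.linspace(.04,.6,15),-.0015),(np.linspace(.65,1.3,14),None)):
    o=f(ts[0]*0) if b is not None else f(.6)
    print([[0.005,0]+(f(t)-o+[0.0015 if b else 0,0]).round(4).tolist()+[0] for t in ts])
E
```

```text
[[0.005, 0, 0.0018, -0.0088, 0], [0.005, 0, 0.0024, -0.0176, 0], [0.005, 0, 0.0034, -0.0263, 0], [0.005, 0, 0.0048, -0.035, 0], [0.005, 0, 0.0065, -0.0436, 0], [0.005, 0, 0.0085, -0.0522, 0], [0.005, 0, 0.0109, -0.0607, 0], [0.005, 0, 0.0136, -0.069, 0], [0.005, 0, 0.0167, -0.0773, 0], [0.005, 0, 0.02, -0.0854, 0], [0.005, 0, 0.0237, -0.0934, 0], [0.005, 0, 0.0277, -0.1012, 0], [0.005, 0, 0.0321, -0.1089, 0], [0.005, 0, 0.0367, -0.1164, 0], [0.005, 0, 0.0416, -0.1237, 0]]
[[0.005, 0, 0.0066, -0.0088, 0], [0.005, 0, 0.0135, -0.0173, 0], [0.005, 0, 0.021, -0.0255, 0], [0.005, 0, 0.0288, -0.0332, 0], [0.005, 0, 0.0369, -0.0406, 0], [0.005, 0, 0.0455, -0.0475, 0], [0.005, 0, 0.0543, -0.054, 0], [0.005, 0, 0.0635, -0.06, 0], [0.005, 0, 0.073, -0.0656, 0], [0.005, 0, 0.0828, -0.0707, 0], [0.005, 0, 0.0927, -0.0753, 0], [0.005, 0, 0.1029, -0.0794, 0], [0.005, 0, 0.1133, -0.083, 0], [0.005, 0, 0.1239, -0.0861, 0]]
```

Request:
play_rows:
  plan:
    - [0.005,0,0.0018,-0.009,0]
    - [0.005,0,0.0024,-0.0176,0]
    - [0.005,0,0.0034,-0.0263,0]
    - [0.005,0,0.0048,-0.035,0]
    - [0.005,0,0.0065,-0.0436,0]
    - [0.005,0,0.0085,-0.0522,0]
    - [0.005,0,0.0109,-0.0607,0]
    - [0.005,0,0.0136,-0.069,0]
    - [0.005,0,0.0167,-0.0773,0]
    - [0.005,0,0.02,-0.0854,0]
    - [0.005,0,0.0237,-0.0934,0]
    - [0.005,0,0.0277,-0.1012,0]
    - [0.005,0,0.0321,-0.1089,0]
    - [0.005,0,0.0367,-0.1164,0]
    - [0.005,0,0.0416,-0.1237,0]
    - [0.005,0,0.0416,-0.1237,0]
    - [0.005,0,0.0416,-0.1237,0]
  grip_force: 25

```text
clock: 5.4
tool_pos: [0.4854, 0.01, 0.209]
tool_rot: [0.833, 0.554, -0.001, -0.002]
ft_force: [-14.3, 4.4, 9.4]
opening: 0.117
finger_force: 25.0
```

```bash
cat > st.py <<'E'
from workcell import readout
import numpy as np
s=readout.state();print({k:np.round(s[k],4).tolist() for k in("clock","tool_pos","tool_rot","ft_force","ft_torque","opening")})
g=np.array(s["tool_pos"])+[0,0,.019];ex=np.array([.922,-.388]);r=np.array([.6525,-.0609])@ex-g[:2]@ex;h=g[2]-.101
a=np.arctan2(h,r);F=np.array(s["ft_force"]);f=np.array([F[:2]@ex,F[2]])
print("angle",a-.0136,"radius",np.hypot(r,h),"F tangential(up +)",f@[np.sin(a),np.cos(a)],"radial(out +)",f@[-np.cos(a),np.sin(a)])
E
python3 st.py; python3 look.py c
```

```text
{'clock': 5.4, 'tool_pos': [0.4854, 0.01, 0.209], 'tool_rot': [0.8327, 0.5538, -0.0014, -0.0016], 'ft_force': [-14.2982, 4.4154, 9.4446], 'ft_torque': [0.7316, 2.6544, -0.0283], 'opening': 0.1167}
angle 0.5967384070185379 radius 0.22151233789580388 F tangential(up +) -0.7982004197608635 radial(out +) 17.61975108446785
{'clock': 5.4, 'joint_pos': [-0.076, 0.247, 1.821, 0.001, 1.077, 0.321], 'dq': [0.002, 0.002, 0.006, 0.001, -0.005, 0.001], 'effort': [-2.263, -39.083, -32.067, -0.689, -3.9, -0.009], 'tool_pos': [0.485, 0.01, 0.209], 'tool_rot': [0.833, 0.554, -0.001, -0.002], 'ft_force': [-14.298, 4.415, 9.445], 'ft_torque': [0.732, 2.654, -0.028], 'finger_force': 25.002, 'opening': 0.117}
[[0.387, 0.922, -0.004], [0.922, -0.387, 0.001], [-0.0, -0.004, -1.0]]
top tcp px [255.32284443 184.58695756]
scene tcp px [262.06744351 169.74317971]
```

View pics/c.png

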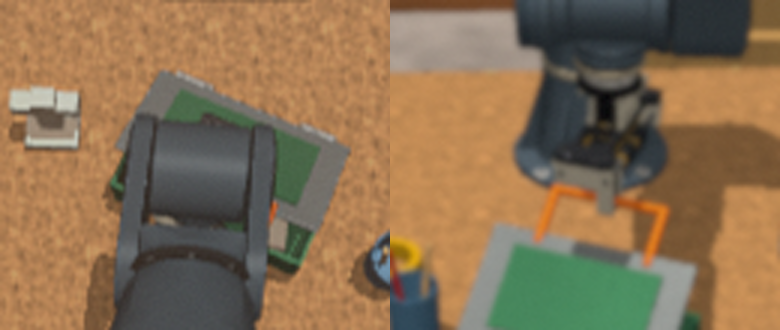

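The lid is rising at about 0.6 rad with the bar in the fingers (near 600,190). I ease the radial load as I continue.

Request:
play_rows:
  plan:
    - [0.005,0,0.0056,-0.0096,0]
    - [0.005,0,0.0115,-0.019,0]
    - [0.005,0,0.0187,-0.0272,0]
    - [0.005,0,0.0265,-0.035,0]
    - [0.005,0,0.0346,-0.0424,0]
    - [0.005,0,0.0432,-0.0495,0]
    - [0.005,0,0.052,-0.056,0]
    - [0.005,0,0.052,-0.056,0]
    - [0.005,0,0.052,-0.056,0]

```text
clock: 6.4
tool_pos: [0.5353, -0.0109, 0.2653]
tool_rot: [0.833, 0.554, 0.0, 0.0]
ft_force: [-5.0, -0.4, 6.6]
opening: 0.121
finger_force: 25.0
```

```bash
python3 st.py
```

```text
{'clock': 6.4, 'tool_pos': [0.5353, -0.0109, 0.2653], 'tool_rot': [0.8327, 0.5537, 0.0002, 0.0002], 'ft_force': [-5.0096, -0.448, 6.6193], 'ft_torque': [-0.2238, 1.132, 0.0636], 'opening': 0.1214}
angle 0.9497698374477793 radius 0.22320626004283461 F tangential(up +) 0.12814962992684292 radial(out +) 7.972289065114827
```

Request:
play_rows:
  plan:
    - [0.005,0,0.009,-0.0065,0]
    - [0.005,0,0.0185,-0.0125,0]
    - [0.005,0,0.028,-0.0175,0]
    - [0.005,0,0.038,-0.0225,0]
    - [0.005,0,0.0485,-0.0264,0]
    - [0.005,0,0.059,-0.03,0]
    - [0.005,0,0.069,-0.033,0]
    - [0.005,0,0.069,-0.033,0]
    - [0.005,0,0.069,-0.033,0]

```text
clock: 7.3
tool_pos: [0.5989, -0.0376, 0.2975]
tool_rot: [0.833, 0.554, 0.0, 0.0]
ft_force: [0.5, -2.8, 0.5]
opening: 0.117
finger_force: 25.0
```

```bash
python3 st.py
```

```text
{'clock': 7.3, 'tool_pos': [0.5989, -0.0376, 0.2975], 'tool_rot': [0.8327, 0.5537, 0.0003, 0.0005], 'ft_force': [0.518, -2.7831, 0.475], 'ft_torque': [-0.534, 0.0403, -0.0044], 'opening': 0.117}
angle 1.2924695320347872 radius 0.223308461652267 F tangential(up +) 1.6274706191249404 radial(out +) 0.05097073743254715
```

The spring is still pulling up, so the lid has not reached its stop. I go on gently.

Request:
play_rows:
  plan:
    - [0.005,0,0.003,-0.0006,0]
    - [0.005,0,0.006,-0.0012,0]
    - [0.005,0,0.006,-0.0012,0]
    - [0.005,0,0.006,-0.0012,0]

```text
clock: 7.7
tool_pos: [0.602, -0.0389, 0.2984]
tool_rot: [0.833, 0.554, -0.002, -0.002]
ft_force: [-13.2, 1.5, 5.5]
opening: 0.118
finger_force: 25.0
```

```bash
python3 st.py
```

```text
{'clock': 7.7, 'tool_pos': [0.602, -0.0389, 0.2984], 'tool_rot': [0.8326, 0.5539, -0.002, -0.0022], 'ft_force': [-13.2225, 1.5428, 5.4804], 'ft_torque': [0.2011, 2.5828, 0.0283], 'opening': 0.1183}
angle 1.307716596069356 radius 0.22330097633230933 F tangential(up +) -11.04073054863661 radial(out +) 8.468490373942553
```

```bash
python3 - <<'E'
import numpy as np
f=lambda t:np.array([-.223*np.cos(.0136+t),-.223*np.sin(.0136+t)])
o=f(1.2925)+[.006,-.0012]
print([[0.005,0]+(f(t)-o).round(4).tolist()+[0] for t in np.linspace(1.25,.85,9)])
E
```

```text
[[0.005, 0, -0.0151, 0.0039, 0], [0.005, 0, -0.0256, 0.0075, 0], [0.005, 0, -0.036, 0.0117, 0], [0.005, 0, -0.0461, 0.0163, 0], [0.005, 0, -0.056, 0.0215, 0], [0.005, 0, -0.0656, 0.0272, 0], [0.005, 0, -0.0749, 0.0333, 0], [0.005, 0, -0.0839, 0.0399, 0], [0.005, 0, -0.0925, 0.0469, 0]]
```

Request:
play_rows:
  plan:
    - [0.005,0,-0.006,0.0015,0]
    - [0.005,0,-0.0151,0.0039,0]
    - [0.005,0,-0.0256,0.0075,0]
    - [0.005,0,-0.036,0.0117,0]
    - [0.005,0,-0.0461,0.0163,0]
    - [0.005,0,-0.056,0.0215,0]
    - [0.005,0,-0.0656,0.0272,0]
    - [0.005,0,-0.0749,0.0333,0]
    - [0.005,0,-0.0839,0.0399,0]
    - [0.005,0,-0.0925,0.0469,0]
    - [0.005,0,-0.0925,0.0469,0]
    - [0.005,0,-0.0925,0.0469,0]
    - [0.005,0,-0.0925,0.0469,0]

```text
clock: 9.0
tool_pos: [0.519, -0.0035, 0.252]
tool_rot: [0.833, 0.554, 0.0, -0.0]
ft_force: [0.2, 5.6, 4.2]
opening: 0.119
finger_force: 25.0
```

```bash
python3 st.py; python3 - <<'E'
import numpy as np
f=lambda t:np.array([-.223*np.cos(.0136+t),-.223*np.sin(.0136+t)])
print([[0.005,0]+(f(t)-f(.85)).round(4).tolist()+[0] for t in (.81,.77,.73,.69,.65,.62,.595)])
E
```

```text
{'clock': 9.0, 'tool_pos': [0.519, -0.0035, 0.252], 'tool_rot': [0.8326, 0.5538, 0.0002, -0.0004], 'ft_force': [0.2012, 5.6313, 4.1689], 'ft_torque': [0.9544, 0.2636, -0.0163], 'opening': 0.1186}
angle 0.8496147750408579 radius 0.2237101151879602 F tangential(up +) 1.1903156619428548 radial(out +) 4.467745962851984
[[0.005, 0, -0.0067, 0.0059, 0], [0.005, 0, -0.0131, 0.0121, 0], [0.005, 0, -0.0193, 0.0186, 0], [0.005, 0, -0.0252, 0.0252, 0], [0.005, 0, -0.0308, 0.0322, 0], [0.005, 0, -0.0348, 0.0375, 0], [0.005, 0, -0.0381, 0.042, 0]]
```

Request:
play_rows:
  plan:
    - [0.005,0,-0.0067,0.0059,0]
    - [0.005,0,-0.0131,0.0121,0]
    - [0.005,0,-0.0193,0.0186,0]
    - [0.005,0,-0.0252,0.0252,0]
    - [0.005,0,-0.0308,0.0322,0]
    - [0.005,0,-0.0348,0.0375,0]
    - [0.005,0,-0.0381,0.042,0]
    - [0.005,0,-0.0381,0.042,0]
    - [0.005,0,-0.0381,0.042,0]
    - [0.005,0,-0.0381,0.042,0]
    - [0.005,0,-0.0381,0.042,0]

```text
clock: 10.1
tool_pos: [0.484, 0.0109, 0.2094]
tool_rot: [0.833, 0.554, 0.0, 0.0]
ft_force: [3.7, 3.7, -1.9]
opening: 0.122
finger_force: 25.0
```

```bash
python3 st.py;python3 look.py d; python3 - <<'E'
import cv2,numpy as np
from h import ray
from workcell import eyes
p,d=eyes.read_camera("scene");h=cv2.cvtColor(p,cv2.COLOR_BGR2HSV)
# lid slope from depth on green inset of lid
v,u=np.mgrid[175:225,190:300];v=v.ravel();u=u.ravel()
P=ray("scene",np.c_[u,v],d=d[v,u]);ex=np.array([.922,-.388]);c=np.c_[P[:,:2]@ex-(np.array([.6525,-.0609])@ex),P[:,:2]@[.388,.922],P[:,2]]
H=np.array([.6525,-.0609])@[.388,.922]
k=(c[:,0]>-.15)&(c[:,0]<-.02)&(abs(c[:,1]-H)<.1)&(c[:,2]>.11)
a=np.polyfit(c[k,0],c[k,2],1);r=c[k,2]-np.polyval(a,c[k,0]);k2=abs(r)<.01;a=np.polyfit(c[k,0][k2],c[k,2][k2],1)
print(k.sum(),k2.sum(),"lid slope",np.arctan(-a[0]),"z at hinge",a[1])
E
```

```text
{'clock': 10.1, 'tool_pos': [0.484, 0.0109, 0.2094], 'tool_rot': [0.8327, 0.5538, 0.0003, 0.0001], 'ft_force': [3.6988, 3.7132, -1.8986], 'ft_torque': [0.576, -0.6719, -0.0023], 'opening': 0.1221}
angle 0.5938508619336563 radius 0.22316136543854076 F tangential(up +) -0.4348129518071429 radial(out +) -2.7008891306257423
{'clock': 10.1, 'joint_pos': [-0.074, 0.241, 1.827, 0.0, 1.072, 0.323], 'dq': [0.002, -0.001, 0.001, 0.001, -0.002, 0.001], 'effort': [-1.955, -42.841, -26.095, -0.914, 1.071, 0.02], 'tool_pos': [0.484, 0.011, 0.209], 'tool_rot': [0.833, 0.554, 0.0, 0.0], 'ft_force': [3.699, 3.713, -1.899], 'ft_torque': [0.576, -0.672, -0.002], 'finger_force': 25.0, 'opening': 0.122}
[[0.387, 0.922, 0.001], [0.922, -0.387, 0.0], [0.0, 0.0, -1.0]]
top tcp px [255.0509978 184.9862904]
scene tcp px [262.30313844 169.42403392]
1868 1823 lid slope 0.5495342978481041 z at hinge 0.1154801894763346
```

View pics/d.png

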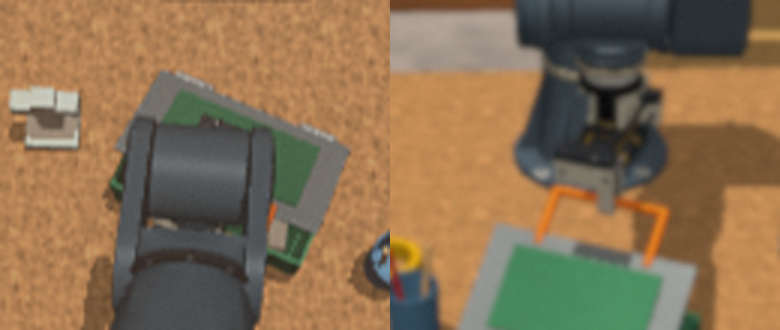

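The lid is held at about 0.59 rad and is still: the bar is in the fingers (near 600,195) and the cross and pot are unmoved. I'm handing the job in.

```bash
python3 -c "
from workcell import order
print(order.sign_off())"
```

```text
the job is handed in; nothing more can be done
None
```

I raised the lid to its open stop and brought it back down. The gripper now holds it still at about 0.59 rad, roughly 12° below the balance point taken as 0.80 rad, and I saw nothing else on the bench moved; the job is handed in.

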